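# Make up an acrylic kit and an ink kit from the studio stock

### The job

Make up two kits for the painting class. In the rectangular wooden tray stand the tall paint bottle and the slim mixing cup, one in each compartment; on the floor of the round metal tray stand the squat jar and the square ink bottle. Lift the slim cup straight up out of the wide cup it is nested in, and leave the wide cup and the short paint bottle where they are; everything in the kits must stand upright.

Things in the scene. Friction and masses are not known exactly. Their poses are not given: they have to be found in the camera images.
- box_tray: fixed rectangular plywood tray, 105 mm along its x, 200 mm along its y, 22 mm high, walls 5 mm thick, inner floor 6 mm above the origin; a 5 mm wide, 22 mm high divider across the middle makes two equal compartments (95 x 92.5 mm inside), centred 48.7 mm either side of the origin along its y. Origin: centre of the underside, z up
- round_tray: fixed round aluminium tray, outer diameter 176 mm at the foot and 184 mm at the rim, 22 mm high, wall 4 mm, inner floor 6 mm above the origin (floor about 168 mm across), no divisions. Origin: centre of the underside, z up
- tall_bottle: the tall paint squeeze bottle: black, round, 50 mm diameter, 130 mm high, straight sides from 5 to 75 mm up, with a narrower neck and white cap above, about 200 g; origin at the centre of its underside, z up
- short_bottle: the short paint bottle: same make and diameter (50 mm) but only 85 mm high; not wanted, stays where it stands among the stock; origin at the centre of its underside, z up
- jar: squat round pale glass jar with a steel lid, 58 mm diameter, 60 mm high, about 180 g; origin at the centre of its underside, z up (a smaller amber jar at the back of the table, 48 mm across and with a black lid, is not wanted)
- ink: square pale glass ink bottle: body 44 x 44 mm, 55 mm high, flat sides facing its x and y, with a round black cap 28 mm across and 20 mm high on top (75 mm in all), about 140 g; origin at the centre of its underside, z up
- slim_cup: slim steel mixing cup, tapered: 48 mm diameter at the foot, 64 mm at the rim, 90 mm high, wall 2.5 mm, about 80 g, open at the top. At the start it stands inside the wide cup, its foot 6 mm above the table and its rim 36 mm above the wide cup's rim. Origin at the centre of its underside, z up
- wide_cup: wide steel cup that holds the slim cup at the start: 55 mm diameter at the foot, 80 mm at the rim, 60 mm high, wall 2.5 mm, inner floor 6 mm above its underside, about 90 g; stays where it stands; origin at the centre of its underside, z up

How it is judged:
By the outcome, as a careful person would: the job done as asked, in the order asked, and still so for the second after the job is handed in, with the robot touching nothing.
It also fails if it takes over 131 s, if anything falls off the work surface, if the arm or the gripper's body presses on something with over 40 N, if the wrist force passes 120 N, or if a joint passes its speed limit or range.

### The arm

A 6-joint arm with a two-finger parallel gripper is mounted at the origin on the work surface. World frame = base frame: x ahead of the robot, y to its left, z up, the work surface at z = 0. Lengths are in m, angles in rad, forces in N, time in s.
With the tool pointing down it reaches from about 0.325 to 0.75 m from the base axis. Payload 7.6 kg.
Tool frame: the origin (TCP) lies between the finger pads; the fingertips stand 25 mm ahead of it and the grasp point (between the pads) lies 6 mm ahead of it; z points along the fingers, y is the direction in which the jaws open and shut (so a half turn about z gives the same grasp; the last joint's range is limited). The gripper opens to 85 mm and grips with 20 to 120 N. Pads are 22 mm wide; open, the fingers measure 114 mm over their backs; the gripper's body (76 mm by 85 mm) begins 54 mm behind the grasp point. The pads swing forward as they close: fully open they stand 13 mm farther back than shut.
Start: joints at [-1.265, 0.052, 1.401, -0, 1.689, -0.07], TCP at [0.193, -0.488, 0.224] pointing down, gripper open.
Joint ranges: [-2.9, 2.9], [-0.91, 2.17], [0.12, 2.37], [-1.06, 4.2], [0.26, 2.73], [-2.93, 2.93]. Speed limits (rad/s): [2.57, 2.57, 3.01, 3.14, 3.14, 3.14].

### API

Orientations are given as a unit quaternion [w, x, y, z].
In Python, from plant import ctrl, cams, ticket gives the robot as it stands.
- The arm moves only by the tool step_arm, never from a script. Its argument "steps" is a list of rows, each a list of 7 numbers: the shift along the tool's x, y, z in m, then the turn, a rotation vector about the tool's x, y, z in rad, then the opening, from -1 (shut) to 1 (fully open), so that 0 is half open. A call has 1 to 12 rows; each row is the pose to reach, as a shift and turn from the pose measured when the call began, along the tool's axes at that moment; what a row does not reach only later rows make up. A row lasts 1/8 s, in which the tool goes at most 62.5 mm and 10.7 degrees, less where a joint would pass 70% of its speed; a pose out of reach is approached as far as the arm can. A call with a gripper value outside its range is refused whole. The fingers move at their own pace and stop on an object; the grip force is fixed at half the most. Time passes only in rows, so rows that repeat a pose let the fingers close. It gives the time, the measured TCP pose, the force and the opening at its end, in the units of the state.
- ctrl.state(): the state, without advancing time (a new reading comes with each control period).
- cams.snapshot(name): name is "side" or "top"; returns the picture (420x560x3 uint8, red, green, blue); there is no depth.
- cams.camera_model(name): a dict with "fx", "fy", "cx", "cy" (pixels), "position" and "attitude" of the camera in the world. Camera axes: x right, y down, z forward; pixel columns grow to the right and rows downward; lengths in m; the calibration is good to about 2 mm. A picture is of the moment at which its call begins. camera_model takes no time and is no camera call.
- ticket.finish_job(): hands the job in, once; it reports no verdict.
The state is a dict: "time_s": time; "joint_positions": joint angles; "qd": joint speeds; "joint_efforts": joint torques, N m; "position": TCP position; "ee_rot": TCP orientation; "contact_force": force on the tool from outside, world axes, zero at the start; "wrist_torque": the same for the moment, N m; "width": opening from 0.0 (shut) to 1.0 (fully open).
Only numpy, scipy, OpenCV 4.12 (cv2) and the standard library are available. Lean on these libraries where they do the work, as an engineer would, in place of code of your own. Each camera call takes 0.05 s, during which the arm holds its last target. There are 200 camera calls.

## Working session

There is one attempt and no reset: what is moved stays moved. The work goes in short steps, Python scripts to look and compute and a tool call to move; the robot and the scene stay as the last step left them, time stands still between calls to the robot, and variables do not carry over. Pictures are saved under pics/ and viewed, about 12 in all and at most 16, crops included, and the job is handed in when it is done.

Besides the shell and the picture viewer there is one more tool, called after ">>>" as name(argument=value, ...), one argument or row to a line, values as JSON. step_arm: Moves the arm, as the interface text tells. Its arguments: {"type":"object","properties":{"steps":{"type":"array","items":{"type":"array","items":{"type":"number"}}}},"required":["steps"]}

```bash
mkdir -p pics; cat > h.py <<'E'
import numpy as np,cv2
from scipy.spatial.transform import Rotation as R
from plant import ctrl,cams,ticket
def snap(n,f):
    im=cams.snapshot(n); cv2.imwrite('pics/'+f+'.png',cv2.cvtColor(im,cv2.COLOR_RGB2BGR)); return im
def rot(c):
    a=np.array(c['attitude'],float)
    return R.from_quat([a[1],a[2],a[3],a[0]]).as_matrix() if a.size==4 else a.reshape(3,3)
def ray(n,u,v):
    c=cams.camera_model(n); d=rot(c)@np.array([(u-c['cx'])/c['fx'],(v-c['cy'])/c['fy'],1])
    return np.array(c['position']),d
def onz(n,u,v,z):
    p,d=ray(n,u,v); return (p+d*(z-p[2])/d[2])
def pix(n,P):
    c=cams.camera_model(n); q=rot(c).T@(np.array(P)-c['position']); return c['fx']*q[0]/q[2]+c['cx'],c['fy']*q[1]/q[2]+c['cy']
E
python3 - <<'E'
from h import *
for n in('top','side'): print(cams.camera_model(n)); snap(n,n+'0')
print(ctrl.state())
E
```

```text
{'fx': 450.8304742233739, 'fy': 450.8304742233739, 'cx': 272.9404226979204, 'cy': 201.78658007147678, 'position': array([ 0.37160758, -0.00702793,  1.14943335]), 'attitude': array([ 0.05957277, -0.70340396,  0.70513771, -0.06674402])}
{'fx': 470.9391350775533, 'fy': 470.9391350775533, 'cx': 283.57113005765984, 'cy': 213.7585269213817, 'position': array([ 0.44490056, -0.9011742 ,  0.77113303]), 'attitude': array([-0.4384687 ,  0.89660459, -0.05156125,  0.03445069])}
{'time_s': 0.1, 'joint_positions': array([-1.26530657e+00,  5.28076959e-02,  1.40162421e+00, -9.35882563e-06,
        1.68857111e+00, -7.02789987e-02]), 'qd': array([ 0.00044733, -0.002387  , -0.0012057 ,  0.00053739, -0.00103983,
       -0.00161201]), 'joint_efforts': array([ 8.49696116e-04, -3.82582140e+01, -3.60984457e+01, -1.28624642e-04,
        4.78764268e-03,  3.17003298e-06]), 'position': array([ 0.19261634, -0.48809908,  0.22363837]), 'ee_rot': array([-6.99765517e-04,  9.82401449e-01,  1.86780341e-01, -8.73574223e-05]), 'contact_force': array([ 0.53249125, -0.32789622, -0.41345003]), 'wrist_torque': array([ 0.01078945,  0.01139734, -0.04239621]), 'width': 1.0000819029832904}
```

View pics/top0.png

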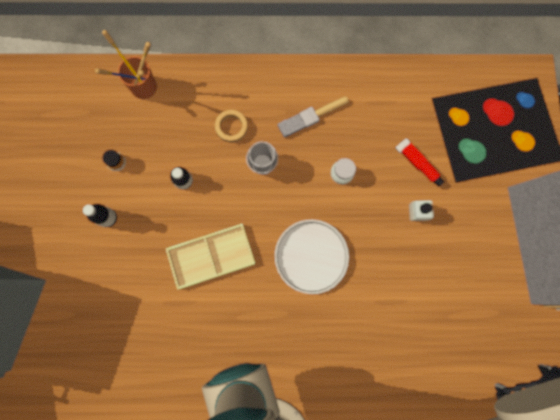

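View pics/side0.png

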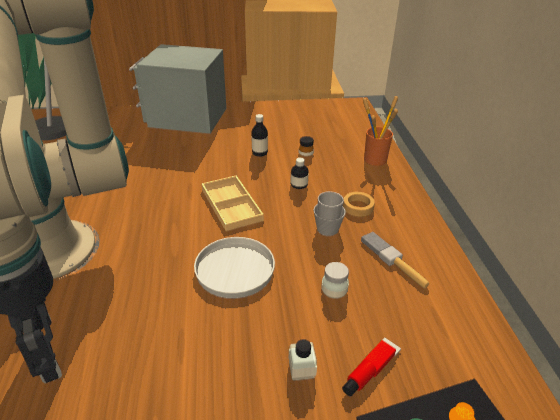

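The top view shows the tall bottle at (97,212), short bottle (181,176), cups (262,157), jar (343,170), ink (424,210), box tray (211,256) and round tray (312,257). The side view agrees: tall bottle (260,138), jar (336,280), ink (303,360). Next I enlarge each one.

```bash
python3 - <<'E'
from h import *
im=cv2.imread('pics/top0.png'); sd=cv2.imread('pics/side0.png')
def crop(im,x,y,w=50,h=50,k=4):
    c=cv2.resize(im[y-h//2:y+h//2,x-w//2:x+w//2],None,fx=k,fy=k,interpolation=cv2.INTER_CUBIC)
    for i in range(0,w,10): cv2.putText(c,str(x-w//2+i),(i*k,8),0,.28,(255,0,255),1); cv2.line(c,(i*k,9),(i*k,14),(255,0,255),1)
    for i in range(0,h,10): cv2.putText(c,str(y-h//2+i),(0,i*k+4),0,.28,(255,0,255),1)
    return c
r1=np.hstack([crop(im,100,213),crop(im,262,157),crop(im,343,170),crop(im,424,210)])
r2=np.hstack([crop(sd,260,136),crop(sd,330,213),crop(sd,336,280),crop(sd,303,360)])
r3=np.hstack([crop(im,211,256,100,50*2,2),crop(im,312,257,100,100,2),crop(sd,232,204,100,100,2),crop(sd,235,266,100,100,2)])
cv2.imwrite('pics/m.png',np.vstack([r1,r2,r3]))
E
```

```text
(no output)
```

View pics/m.png

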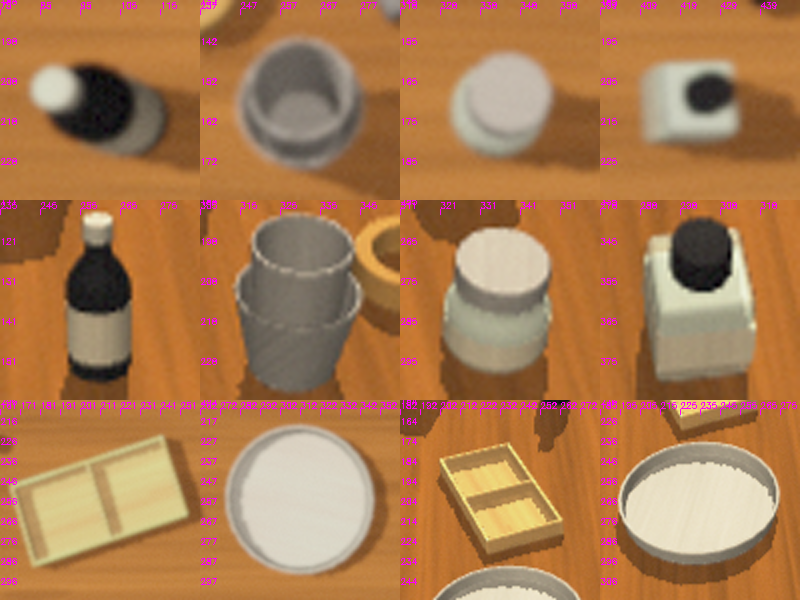

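Reading the crops: tall cap (88.8,210.5), slim rim (262.2,154.3), jar lid (345.5,168), ink cap (426.5,208.2), plus matching points in the side view and the four box corners.

```bash
python3 - <<'E'
from h import *
np.set_printoptions(precision=4,suppress=True)
for n,t,s,z in [('tall',(88.8,210.5),(259.3,115.3),.13),('slim',(262.2,154.3),(330.5,198.8),.096),('jar',(345.5,168),(336.5,270.5),.06),('ink',(426.5,208.2),(303.5,343),.075),('round',(312,257),(234,264.5),.022)]:
    a=onz('top',*t,z);b=onz('side',*s,z)
    p,d=ray('top',*t);q,e=ray('side',*s); A=np.c_[d,-e]; k=np.linalg.lstsq(A,q-p,rcond=None)[0]
    m=(p+d*k[0]+q+e*k[1])/2
    print(n,a[:2],b[:2],'tri',m,'reach',np.hypot(*a[:2]))
C=[onz('top',*c,.022)[:2] for c in [(169.5,248.5),(242.5,224),(255,264),(179.5,289)]]
print('box',np.array(C),np.mean(C,0),[np.linalg.norm(C[i]-C[i-1]) for i in range(4)])
v=(C[1]+C[2]-C[0]-C[3])/2; v/=np.linalg.norm(v); print('long dir',v,np.degrees(np.arctan2(v[1],v[0]))); c=np.mean(C,0); print('comps',c+v*.0487,c-v*.0487)
# ink body top-face edges: right edge & bottom/top from top view
for nm,P in [('inktop',[(410.5,200.5),(433,200.7),(433.7,216.5),(410,219.5)])]:
    print(np.array([onz('top',*p,.05)[:2] for p in P]))
s=ctrl.state();print(s['position'],s['ee_rot'])
w,x,y,zz=s['ee_rot'];print(R.from_quat([x,y,zz,w]).as_matrix())
E
```

```text
tall [0.5364 0.4023] [0.5433 0.4081] tri [0.5394 0.4015 0.1327] reach 0.6705108966547818
slim [0.6789 0.0075] [0.6842 0.0083] tri [0.6815 0.0074 0.096 ] reach 0.6789444353761291
jar [ 0.6539 -0.1997] [ 0.6573 -0.2011] tri [ 0.656  -0.2001  0.0586] reach 0.6837264136884663
ink [ 0.5495 -0.3905] [ 0.5556 -0.389 ] tri [ 0.5524 -0.3902  0.0762] reach 0.6741133481616962
round [ 0.4357 -0.1156] [ 0.4404 -0.12  ] tri [ 0.4382 -0.1159  0.0178] reach 0.45074598011962275
box [[0.4577 0.239 ]
 [0.5187 0.058 ]
 [0.4188 0.0261]
 [0.3586 0.2109]] [0.4385 0.1335] [np.float64(0.10300170369815832), np.float64(0.19107516807447783), np.float64(0.10487552717100282), np.float64(0.1942953295658361)]
long dir [ 0.3146 -0.9492] -71.6605240697002
comps [0.4538 0.0873] [0.4231 0.1797]
[[ 0.5731 -0.3607]
 [ 0.5725 -0.4169]
 [ 0.5328 -0.416 ]
 [ 0.5254 -0.3567]]
[ 0.1926 -0.4881  0.2236] [-0.0007  0.9824  0.1868 -0.0001]
[[ 0.9302  0.367  -0.0004]
 [ 0.367  -0.9302  0.0013]
 [ 0.0001 -0.0014 -1.    ]]
```

```bash
cat >> h.py <<'E'
def go(x,y,z,jaw=None):
    "tool-frame shift and turn to TCP target; jaw = world angle of the jaw axis, rad"
    s=ctrl.state(); w,a,b,c=s['ee_rot']; M=R.from_quat([a,b,c,w])
    d=M.inv().apply(np.array([x,y,z])-s['position'])
    rv=np.zeros(3)
    if jaw is not None:
        j=jaw+np.pi/2; T=np.array([[np.cos(j),np.sin(j),0],[np.sin(j),-np.cos(j),0],[0,0,-1.]]).T
        T=np.c_[[np.cos(j),np.sin(j),0],[np.sin(j),-np.cos(j),0],[0,0,-1]]
        rv=(M.inv()*R.from_matrix(T)).as_rotvec()
    print('shift',d.round(4),'turn',rv.round(3),'t',round(s['time_s'],1),'F',np.round(s['contact_force'],1),'w',round(s['width'],3))
E
sed -i '/shape(3,3)/!{/\]\]).T$/s/; T=.*//}' h.py
python3 -c "
from h import *
go(.45,-.1,.26,.321)"
```

```text
shift [ 0.3819 -0.2666 -0.036 ] turn [-1.000e-03 -1.000e-03 -1.516e+00] t 0.1 F [ 0.5 -0.3 -0.4] w 1.0
```

>>> step_arm(
  steps=[
    [0.03,-0.02,-0.036,0,0,-0.13,1],
    [0.07,-0.05,-0.036,0,0,-0.26,1],
    [0.11,-0.08,-0.036,0,0,-0.4,1],
    [0.15,-0.105,-0.036,0,0,-0.54,1],
    [0.19,-0.13,-0.036,0,0,-0.68,1],
    [0.23,-0.16,-0.036,0,0,-0.82,1],
    [0.27,-0.19,-0.036,0,0,-0.96,1],
    [0.31,-0.22,-0.036,0,0,-1.1,1],
    [0.35,-0.245,-0.036,0,0,-1.24,1],
    [0.382,-0.267,-0.036,0,0,-1.38,1],
    [0.382,-0.267,-0.036,0,0,-1.516,1],
    [0.382,-0.267,-0.036,0,0,-1.516,1],
  ],
)

```text
time_s: 1.6
position: [0.45, -0.0992, 0.2596]
ee_rot: [-0.001, 0.585, 0.811, 0.0]
contact_force: [0.3, -0.5, 0.1]
width: 1.002
```

```bash
python3 -c "
from h import *
go(.539,.404,.20,.321)"
```

```text
shift [0.4494 0.2432 0.0603] turn [-0.001 -0.002 -0.   ] t 1.6 F [ 0.3 -0.5  0.1] w 1.002
```

>>> step_arm(
  steps=[
    [0.04,0.02,0,0,0,0,1],
    [0.09,0.05,0.01,0,0,0,1],
    [0.14,0.075,0.02,0,0,0,1],
    [0.19,0.1,0.03,0,0,0,1],
    [0.24,0.13,0.04,0,0,0,1],
    [0.29,0.155,0.05,0,0,0,1],
    [0.34,0.18,0.06,0,0,0,1],
    [0.39,0.21,0.06,0,0,0,1],
    [0.43,0.23,0.06,0,0,0,1],
    [0.449,0.243,0.06,0,0,0,1],
    [0.449,0.243,0.06,0,0,0,1],
    [0.449,0.243,0.06,0,0,0,1],
  ],
)

```text
time_s: 3.1
position: [0.5392, 0.4024, 0.2001]
ee_rot: [-0.001, 0.586, 0.81, -0.0]
contact_force: [-1.1, 0.0, 0.1]
width: 1.001
```

```bash
python3 - <<'E'
from h import *
a=snap('side','s1');b=snap('top','t1')
im=np.hstack([cv2.resize(cv2.imread('pics/s1.png')[40:190,190:340],None,fx=2.6,fy=2.6,interpolation=2),cv2.resize(cv2.imread('pics/t1.png')[140:290,30:180],None,fx=2.6,fy=2.6,interpolation=2)])
cv2.imwrite('pics/c1.png',im); go(.539,.404,.086,.321)
E
```

```text
shift [0.0015 0.0003 0.1147] turn [-0.001 -0.002 -0.003] t 3.2 F [ 0.7  0.1 -1. ] w 0.997
```

View pics/c1.png

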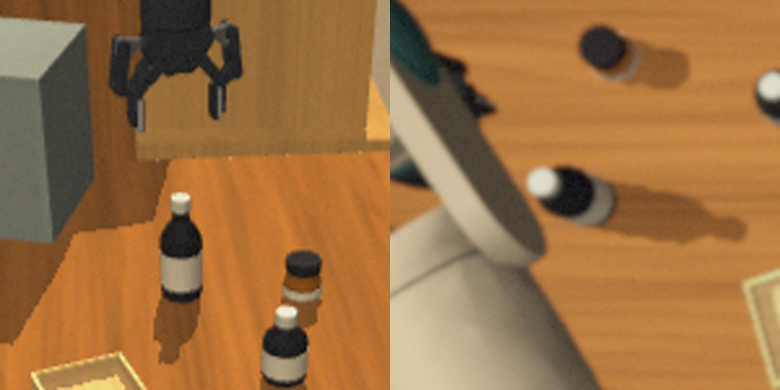

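```bash
python3 - <<'E'
from h import *
s=ctrl.state();p=s['position']
for z in(.19,.2,.13):
    for n,(x0,y0,o) in dict(side=(190,40,0),top=(30,140,390)).items():
        u,v=pix(n,[p[0],p[1],z]); print(z,n,round((u-x0)*2.6+o),round((v-y0)*2.6))
print(s['joint_positions'])
E
```

```text
0.19 side 176 150
0.19 top 515 168
0.2 side 176 141
0.2 top 510 166
0.13 side 177 198
0.13 top 543 180
[0.58526352 0.48720117 0.93248069 0.00191403 1.72203385 0.26715291]
```

```bash
python3 - <<'E'
from h import *
for z in (.2,.212,.224,.25,.28): print(z,pix('side',[.1926,-.4881,z]))
j=np.array([.367,-.93,0])
for k in(-.05,.05): print(pix('side',np.array([.1926,-.4881,.21])+k*j))
im=cv2.imread('pics/side0.png')[270:400,0:130]; cv2.imwrite('pics/c2.png',cv2.resize(im,None,fx=4,fy=4,interpolation=2))
E
```

```text
0.2 (np.float64(57.39406542341888), np.float64(370.19314149866545))
0.212 (np.float64(54.93687675543404), np.float64(365.01033867489537))
0.224 (np.float64(52.422457717123166), np.float64(359.706823213632))
0.25 (np.float64(46.768444641792684), np.float64(347.7811476176722))
0.28 (np.float64(39.86966467628292), np.float64(333.22995879295104))
(np.float64(50.30686593691979), np.float64(339.1156954095287))
(np.float64(60.96699541422868), np.float64(395.69123106657355))
```

View pics/c2.png

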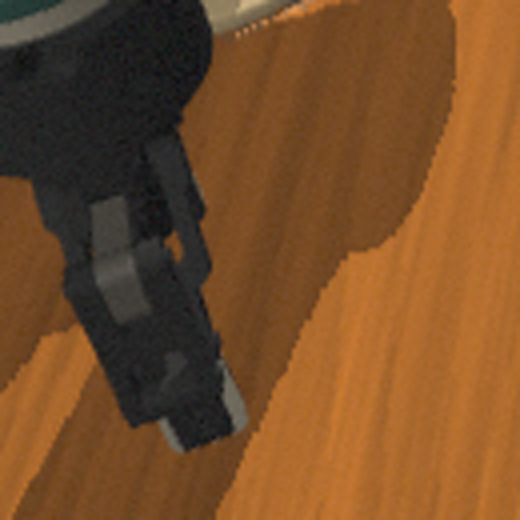

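The open fingertips appear about 30 mm higher than the stated tool geometry predicts (start tip at (52,380), predicted about (61,396)). I'll descend part way and check against the bottle itself.

>>> step_arm(
  steps=[
    [0.0015,0,0.02,0,0,0,1],
    [0.0015,0,0.04,0,0,0,1],
    [0.0015,0,0.06,0,0,0,1],
    [0.0015,0,0.08,0,0,0,1],
    [0.0015,0,0.08,0,0,0,1],
  ],
)

```text
time_s: 3.82
position: [0.5377, 0.4032, 0.1176]
ee_rot: [-0.002, 0.586, 0.81, -0.002]
contact_force: [0.2, -0.9, -0.3]
width: 1.003
```

```bash
python3 - <<'E'
from h import *
snap('side','s2')
cv2.imwrite('pics/c3.png',cv2.resize(cv2.imread('pics/s2.png')[70:170,210:310],None,fx=5,fy=5,interpolation=2))
s=ctrl.state();p=s['position'];print(p)
jx=np.array([.949,.315,0])
for z in(.08,.095,.12):
  for k in(-.05,.05):
    u,v=pix('side',np.array([p[0],p[1],z])+k*jx);print(z,k,round((u-210)*5),round((v-70)*5))
go(.539,.404,.086,.321)
E
```

```text
[0.53834493 0.40364964 0.11951238]
0.08 -0.05 165 320
0.08 0.05 314 289
0.095 -0.05 164 298
0.095 0.05 314 267
0.12 -0.05 162 260
0.12 0.05 314 230
shift [0.0001 0.0008 0.0335] turn [-0.002 -0.001 -0.003] t 3.9 F [ 0.5 -0.7  0.8] w 1.001
```

View pics/c3.png

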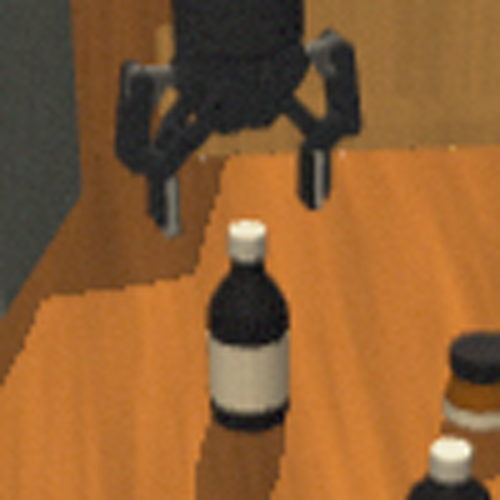

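```bash
python3 - <<'E'
from h import *
snap('top','t2')
cv2.imwrite('pics/c4.png',cv2.resize(cv2.imread('pics/t2.png')[150:250,30:130],None,fx=5,fy=5,interpolation=2))
s=ctrl.state();p=s['position']
jx=np.array([.949,.315,0])
for z in(.08,.107,.137,.2):
  for k in(-.05,0,.05):
    u,v=pix('top',np.array([p[0],p[1],z])+k*jx);print(z,k,round((u-30)*5),round((v-150)*5))
E
```

```text
0.08 -0.05 359 413
0.08 0 332 314
0.08 0.05 306 217
0.107 -0.05 337 406
0.107 0 310 305
0.107 0.05 283 206
0.137 -0.05 312 399
0.137 0 285 295
0.137 0.05 257 192
0.2 -0.05 255 381
0.2 0 226 271
0.2 0.05 197 162
```

View pics/c4.png

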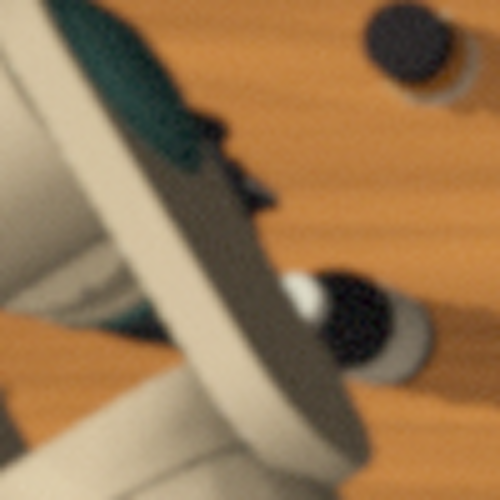

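Both views agree: the pads are well aligned in xy (within about 4 mm), but they sit about 29 mm higher than the reported TCP implies. I'll use true z ≈ reported + 0.029, with force as a guard.

>>> step_arm(
  steps=[
    [-0.003,0.002,0.015,0,0,0,1],
    [-0.003,0.002,0.03,0,0,0,1],
    [-0.003,0.002,0.045,0,0,0,1],
    [-0.003,0.002,0.055,0,0,0,1],
    [-0.003,0.002,0.06,0,0,0,1],
    [-0.003,0.002,0.06,0,0,0,1],
  ],
)

```text
time_s: 4.68
position: [0.5416, 0.4018, 0.0606]
ee_rot: [-0.001, 0.586, 0.81, 0.0]
contact_force: [-0.7, 0.8, -0.3]
width: 1.004
```

>>> step_arm(
  steps=[
    [0,0,0.002,0,0,0,1],
    [0,0,0.004,0,0,0,1],
    [0,0,0.004,0,0,0,1],
  ],
)

```text
time_s: 5.05
position: [0.5415, 0.4018, 0.0566]
ee_rot: [-0.001, 0.586, 0.81, 0.0]
contact_force: [0.9, 0.2, -0.4]
width: 0.998
```

```bash
python3 - <<'E'
from h import *
snap('side','s3')
cv2.imwrite('pics/c5.png',cv2.resize(cv2.imread('pics/s3.png')[80:170,210:310],None,fx=5,fy=5,interpolation=2))
E
```

```text
(no output)
```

View pics/c5.png

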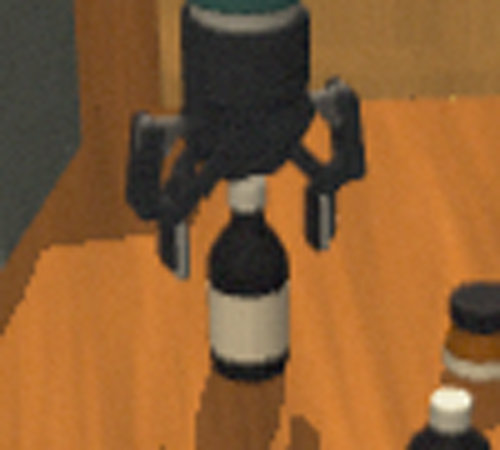

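The tips are centred on the bottle (248 vs 248) at about 70 mm height, with the palm clear of the cap. I'll creep down a little further, watching the force.

>>> step_arm(
  steps=[
    [0,0,0.002,0,0,0,1],
    [0,0,0.004,0,0,0,1],
    [0,0,0.004,0,0,0,1],
  ],
)

```text
time_s: 5.48
position: [0.5414, 0.4018, 0.0523]
ee_rot: [-0.001, 0.586, 0.81, 0.0]
contact_force: [-1.0, 0.5, -0.6]
width: 1.003
```

>>> step_arm(
  steps=[
    [0,0,0.002,0,0,0,1],
    [0,0,0.004,0,0,0,1],
    [0,0,0.004,0,0,0,1],
  ],
)

```text
time_s: 5.85
position: [0.5423, 0.4024, 0.0506]
ee_rot: [-0.0, 0.586, 0.81, 0.002]
contact_force: [-2.0, -1.6, 8.2]
width: 1.0
```

>>> step_arm(
  steps=[
    [0,0,-0.003,0,0,0,1],
    [0,0,-0.003,0,0,0,0.5],
    [0,0,-0.003,0,0,0,0],
    [0,0,-0.003,0,0,0,-1],
    [0,0,-0.003,0,0,0,-1],
    [0,0,-0.003,0,0,0,-1],
    [0,0,-0.003,0,0,0,-1],
    [0,0,-0.003,0,0,0,-1],
  ],
)

```text
time_s: 6.85
position: [0.5423, 0.4024, 0.0536]
ee_rot: [-0.0, 0.586, 0.81, 0.002]
contact_force: [0.8, 0.4, 1.4]
width: 0.56
```

>>> step_arm(
  steps=[
    [0,0,-0.005,0,0,0,-1],
    [0,0,-0.01,0,0,0,-1],
    [0,0,-0.02,0,0,0,-1],
    [0,0,-0.035,0,0,0,-1],
    [0,0,-0.05,0,0,0,-1],
    [0,0,-0.06,0,0,0,-1],
    [0,0,-0.06,0,0,0,-1],
  ],
)

```text
time_s: 7.72
position: [0.5427, 0.4025, 0.1152]
ee_rot: [0.0, 0.586, 0.81, 0.003]
contact_force: [0.6, 1.0, -1.5]
width: 0.562
```

```bash
python3 - <<'E'
from h import *
snap('side','s4')
cv2.imwrite('pics/c6.png',cv2.resize(cv2.imread('pics/s4.png')[60:160,210:310],None,fx=5,fy=5,interpolation=2))
go(.424,.182,.125,.321)
E
```

```text
shift [-0.1721 -0.1813 -0.012 ] turn [ 0.003 -0.003 -0.002] t 7.8 F [-0.5  0.1 -1.7] w 0.558
```

View pics/c6.png

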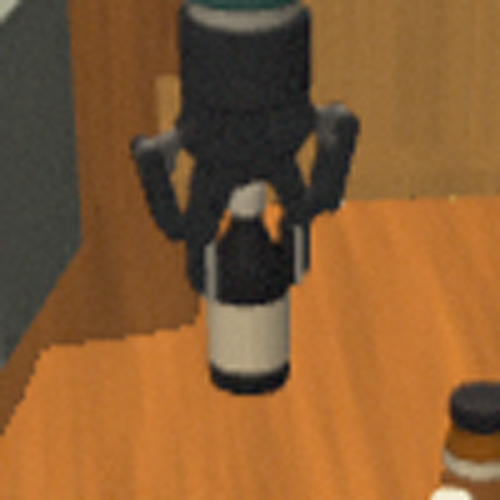

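Bottle held and hanging upright (width 0.56, about 48 mm). I carry it to the far compartment.

>>> step_arm(
  steps=[
    [-0.01,-0.01,-0.01,0,0,0,-1],
    [-0.03,-0.03,-0.012,0,0,0,-1],
    [-0.055,-0.055,-0.012,0,0,0,-1],
    [-0.08,-0.085,-0.012,0,0,0,-1],
    [-0.105,-0.11,-0.012,0,0,0,-1],
    [-0.13,-0.137,-0.012,0,0,0,-1],
    [-0.15,-0.16,-0.012,0,0,0,-1],
    [-0.163,-0.173,-0.012,0,0,0,-1],
    [-0.17,-0.181,-0.012,0.003,-0.003,0,-1],
    [-0.172,-0.181,-0.012,0.003,-0.003,0,-1],
    [-0.172,-0.181,-0.012,0.003,-0.003,0,-1],
  ],
)

```text
time_s: 9.15
position: [0.4245, 0.1825, 0.1249]
ee_rot: [0.0, 0.586, 0.81, -0.0]
contact_force: [0.3, 0.0, -1.2]
width: 0.552
```

```bash
python3 - <<'E'
from h import *
snap('side','s5');snap('top','t5')
a=cv2.resize(cv2.imread('pics/s5.png')[130:240,170:280],None,fx=3.6,fy=3.6,interpolation=2)
b=cv2.resize(cv2.imread('pics/t5.png')[200:310,150:260],None,fx=3.6,fy=3.6,interpolation=2)
cv2.imwrite('pics/c7.png',np.hstack([a,b]))
go(.425,.181,.065,.321)
print([((u-170)*3.6,(v-130)*3.6) for u,v in [pix('side',(.424,.181,.006)),pix('side',(.424,.181,.07))]])
E
```

```text
shift [-0.0017  0.      0.0598] turn [-0.     0.    -0.002] t 9.2 F [-0.7 -0.7 -1.1] w 0.557
[(np.float64(194.45081683303684), np.float64(230.95434648889193)), (np.float64(189.26032729218514), np.float64(161.54971764896658))]
```

View pics/c7.png

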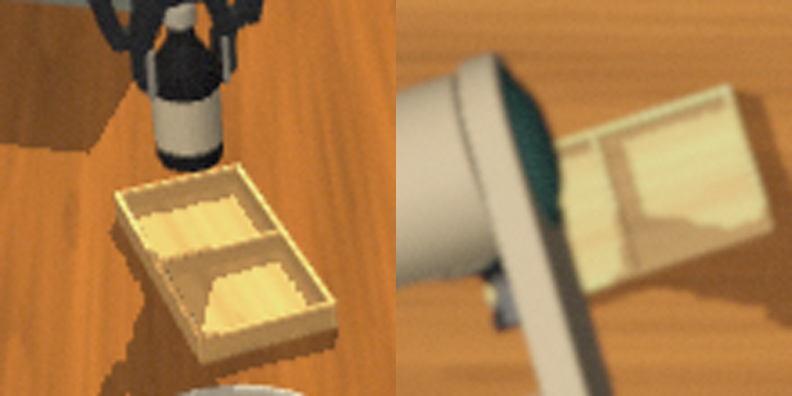

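>>> step_arm(
  steps=[
    [-0.003,0.003,0.015,0,0,0,-1],
    [-0.003,0.003,0.03,0,0,0,-1],
    [-0.003,0.003,0.045,0,0,0,-1],
    [-0.003,0.003,0.055,0,0,0,-1],
    [-0.003,0.003,0.06,0,0,0,-1],
    [-0.003,0.003,0.062,0,0,0,-1],
    [-0.003,0.003,0.062,0,0,0,-1],
  ],
)

```text
time_s: 10.12
position: [0.4284, 0.1808, 0.0632]
ee_rot: [0.0, 0.586, 0.81, 0.0]
contact_force: [0.9, 0.3, -2.1]
width: 0.555
```

>>> step_arm(
  steps=[
    [0,0,0.001,0,0,0,-1],
    [0,0,0.002,0,0,0,-1],
    [0,0,0.003,0,0,0,-1],
    [0,0,0.003,0,0,0,-1],
  ],
)

```text
time_s: 10.62
position: [0.4284, 0.1808, 0.06]
ee_rot: [0.0, 0.586, 0.81, 0.0]
contact_force: [1.1, -0.0, -2.1]
width: 0.553
```

>>> step_arm(
  steps=[
    [0,0,0.0005,0,0,0,-1],
    [0,0,0.001,0,0,0,-1],
    [0,0,0.0015,0,0,0,-1],
    [0,0,0.0015,0,0,0,-1],
  ],
)

```text
time_s: 11.12
position: [0.4286, 0.1808, 0.0595]
ee_rot: [0.0, 0.586, 0.81, 0.0]
contact_force: [-3.0, -0.0, 6.8]
width: 0.559
```

>>> step_arm(
  steps=[
    [0,0,0,0,0,0,-0.2],
    [0,0,0,0,0,0,0.3],
    [0,0,0,0,0,0,1],
    [0,0,0,0,0,0,1],
    [0,0,0,0,0,0,1],
    [0,0,-0.01,0,0,0,1],
    [0,0,-0.03,0,0,0,1],
    [0,0,-0.06,0,0,0,1],
    [0,0,-0.09,0,0,0,1],
    [0,0,-0.12,0,0,0,1],
    [0,0,-0.12,0,0,0,1],
  ],
)

```text
time_s: 12.5
position: [0.4298, 0.1812, 0.1827]
ee_rot: [0.002, 0.586, 0.81, 0.003]
contact_force: [-0.1, -0.1, -0.2]
width: 0.999
```

```bash
python3 - <<'E'
from h import *
go(.6815,.0075,.13,.321)
E
```

```text
shift [-0.2439  0.1842  0.054 ] turn [ 0.007  0.    -0.002] t 12.5 F [-0.1 -0.1 -0.2] w 0.999
```

>>> step_arm(
  steps=[
    [-0.02,0.015,0,0,0,0,1],
    [-0.055,0.04,0,0.007,0,0,1],
    [-0.09,0.07,0,0.007,0,0,1],
    [-0.13,0.1,0.01,0.007,0,0,1],
    [-0.17,0.13,0.02,0.007,0,0,1],
    [-0.2,0.155,0.035,0.007,0,0,1],
    [-0.225,0.172,0.05,0.007,0,0,1],
    [-0.24,0.182,0.054,0.007,0,0,1],
    [-0.244,0.184,0.054,0.007,0,0,1],
    [-0.244,0.184,0.054,0.007,0,0,1],
    [-0.244,0.184,0.054,0.007,0,0,1],
  ],
)

```text
time_s: 13.88
position: [0.681, 0.0079, 0.1305]
ee_rot: [0.0, 0.586, 0.811, -0.0]
contact_force: [-0.2, 0.2, 0.2]
width: 1.004
```

```bash
python3 - <<'E'
from h import *
snap('side','s6');snap('top','t6')
a=cv2.resize(cv2.imread('pics/s6.png')[130:250,180:380],None,fx=3.6,fy=3.6,interpolation=2)
cv2.imwrite('pics/c8.png',a)
go(.6815,.0075,.053,.321)
p=ctrl.state()['position']
print([((u-180)*3.6,(v-130)*3.6) for u,v in [pix('side',(p[0],p[1],z)) for z in (.096,.146)]])
E
```

```text
shift [-0.0004  0.0002  0.0776] turn [ 0.     0.    -0.001] t 14.0 F [ 0.2 -0.1 -0. ] w 1.0
[(np.float64(537.4550776406764), np.float64(248.27179876598495)), (np.float64(543.2134272796345), np.float64(187.03961674452023))]
```

View pics/c8.png

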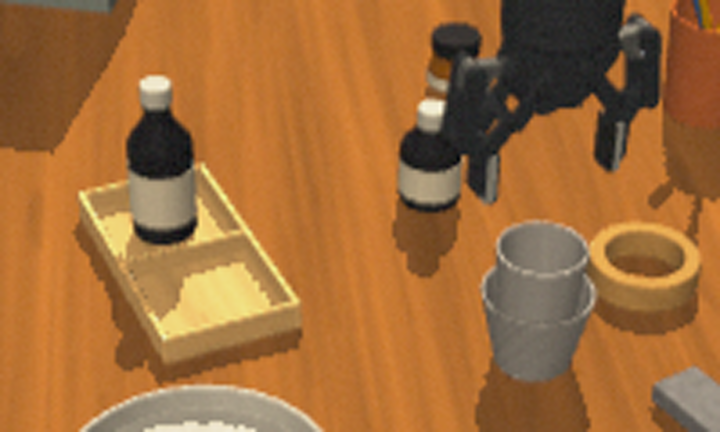

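The bottle stands upright in its compartment, and the tips' midpoint (549,184) lines up with the slim cup's rim (543,248) after the parallax of about 6 px. I descend to the slim cup.

>>> step_arm(
  steps=[
    [0,0,0.02,0,0,0,1],
    [0,0,0.04,0,0,0,1],
    [0,0,0.055,0,0,0,1],
    [0,0,0.068,0,0,0,1],
    [0,0,0.075,0,0,0,1],
    [0,0,0.076,0,0,0,1],
    [0,0,0.076,0,0,0,1],
  ],
)

```text
time_s: 14.85
position: [0.6816, 0.0078, 0.0553]
ee_rot: [0.001, 0.586, 0.811, 0.0]
contact_force: [-0.4, -0.6, 0.1]
width: 1.0
```

>>> step_arm(
  steps=[
    [0,0,0,0,0,0,0.8],
    [0,0,0,0,0,0,0.6],
    [0,0,0,0,0,0,0.4],
    [0,0,0,0,0,0,0],
    [0,0,0,0,0,0,-1],
    [0,0,0,0,0,0,-1],
    [0,0,0,0,0,0,-1],
  ],
)

```text
time_s: 15.72
position: [0.682, 0.0078, 0.0562]
ee_rot: [0.001, 0.586, 0.811, 0.001]
contact_force: [-0.1, -0.0, 5.2]
width: 0.711
```

>>> step_arm(
  steps=[
    [0,0,-0.005,0,0,0,-1],
    [0,0,-0.01,0,0,0,-1],
    [0,0,-0.02,0,0,0,-1],
    [0,0,-0.035,0,0,0,-1],
    [0,0,-0.05,0,0,0,-1],
    [0,0,-0.065,0,0,0,-1],
    [0,0,-0.08,0,0,0,-1],
    [0,0,-0.095,0,0,0,-1],
    [0,0,-0.1,0,0,0,-1],
    [0,0,-0.1,0,0,0,-1],
  ],
)

```text
time_s: 16.98
position: [0.6818, 0.0078, 0.1564]
ee_rot: [0.001, 0.586, 0.811, 0.001]
contact_force: [0.1, -0.3, -1.0]
width: 0.709
```

```bash
python3 - <<'E'
from h import *
snap('side','s7')
a=cv2.resize(cv2.imread('pics/s7.png')[120:250,270:400],None,fx=4,fy=4,interpolation=2)
cv2.imwrite('pics/c9.png',a)
go(.457,.0885,.155,.321)
E
```

```text
shift [ 1.471e-01 -1.878e-01  1.000e-04] turn [ 0.002  0.001 -0.001] t 17.0 F [ 0.6 -0.1 -1.6] w 0.71
```

View pics/c9.png

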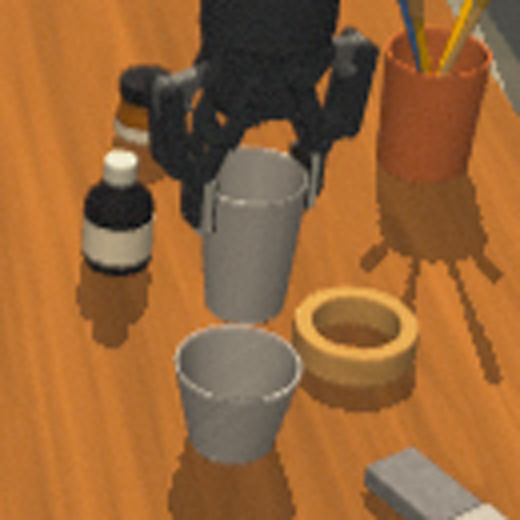

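Slim cup is out and the wide cup is undisturbed. I carry it to the second compartment.

>>> step_arm(
  steps=[
    [0.01,-0.013,0,0,0,0,-1],
    [0.03,-0.04,0,0,0,0,-1],
    [0.055,-0.07,0,0,0,0,-1],
    [0.08,-0.1,0,0,0,0,-1],
    [0.105,-0.134,0,0,0,0,-1],
    [0.125,-0.16,0,0,0,0,-1],
    [0.138,-0.176,0,0,0,0,-1],
    [0.145,-0.185,0,0,0,0,-1],
    [0.147,-0.188,0,0,0,0,-1],
    [0.147,-0.188,0,0,0,0,-1],
  ],
)

```text
time_s: 18.27
position: [0.4571, 0.0882, 0.1551]
ee_rot: [0.001, 0.586, 0.811, 0.0]
contact_force: [0.4, 0.4, -1.5]
width: 0.711
```

>>> step_arm(
  steps=[
    [0,0,0.015,0,0,0,-1],
    [0,0,0.035,0,0,0,-1],
    [0,0,0.055,0,0,0,-1],
    [0,0,0.06,0,0,0,-1],
    [0,0,0.06,0,0,0,-1],
  ],
)

```text
time_s: 18.9
position: [0.4572, 0.088, 0.0947]
ee_rot: [0.001, 0.586, 0.811, 0.0]
contact_force: [0.1, 0.3, 0.0]
width: 0.712
```

```bash
python3 - <<'E'
from h import *
snap('side','s8')
a=cv2.resize(cv2.imread('pics/s8.png')[130:250,180:300],None,fx=4,fy=4,interpolation=2)
cv2.imwrite('pics/c10.png',a)
go(.457,.0885,.06,.321)
E
```

```text
shift [ 0.0006 -0.0005  0.0353] turn [ 0.002  0.001 -0.002] t 18.9 F [ 0.4 -0.3 -1.1] w 0.71
```

View pics/c10.png

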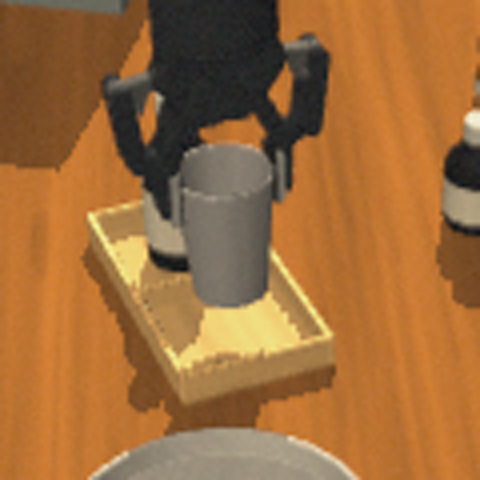

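>>> step_arm(
  steps=[
    [0.002,0.003,0.01,0,0,0,-1],
    [0.002,0.003,0.02,0,0,0,-1],
    [0.002,0.003,0.03,0,0,0,-1],
    [0.002,0.003,0.034,0,0,0,-1],
    [0.002,0.003,0.036,0,0,0,-1],
    [0.002,0.003,0.036,0,0,0,-1],
  ],
)

```text
time_s: 19.7
position: [0.46, 0.0909, 0.0594]
ee_rot: [0.001, 0.586, 0.811, 0.001]
contact_force: [-0.3, -0.4, -0.7]
width: 0.708
```

>>> step_arm(
  steps=[
    [0,0,0.001,0,0,0,-1],
    [0,0,0.002,0,0,0,-1],
    [0,0,0.0025,0,0,0,-1],
    [0,0,0.0025,0,0,0,-1],
  ],
)

```text
time_s: 20.2
position: [0.46, 0.0909, 0.0569]
ee_rot: [0.001, 0.586, 0.811, 0.001]
contact_force: [0.1, -0.1, -1.3]
width: 0.71
```

>>> step_arm(
  steps=[
    [0,0,0.0005,0,0,0,-1],
    [0,0,0.001,0,0,0,-1],
    [0,0,0.0015,0,0,0,-1],
    [0,0,0.0015,0,0,0,-1],
  ],
)

```text
time_s: 20.7
position: [0.4602, 0.0909, 0.0561]
ee_rot: [0.001, 0.586, 0.811, 0.001]
contact_force: [-2.5, -1.0, 5.6]
width: 0.711
```

>>> step_arm(
  steps=[
    [0,0,0,0,0,0,0.3],
    [0,0,0,0,0,0,0.6],
    [0,0,0,0,0,0,1],
    [0,0,0,0,0,0,1],
    [0,0,0,0,0,0,1],
    [0,0,-0.01,0,0,0,1],
    [0,0,-0.03,0,0,0,1],
    [0,0,-0.06,0,0,0,1],
    [0,0,-0.09,0,0,0,1],
    [0,0,-0.1,0,0,0,1],
    [0,0,-0.1,0,0,0,1],
  ],
)

```text
time_s: 22.08
position: [0.46, 0.091, 0.1564]
ee_rot: [0.002, 0.586, 0.811, 0.001]
contact_force: [-0.5, -0.1, -1.0]
width: 1.002
```

```bash
python3 - <<'E'
from h import *
go(.656,-.2003,.10,.321)
E
```

```text
shift [-0.338   0.0944  0.0574] turn [ 0.004  0.002 -0.002] t 22.1 F [-0.5 -0.1 -1. ] w 1.002
```

>>> step_arm(
  steps=[
    [-0.02,0.006,0,0,0,0,1],
    [-0.06,0.017,0,0.004,0.002,0,1],
    [-0.11,0.03,0,0.004,0.002,0,1],
    [-0.16,0.045,0,0.004,0.002,0,1],
    [-0.21,0.059,0.01,0.004,0.002,0,1],
    [-0.26,0.073,0.025,0.004,0.002,0,1],
    [-0.3,0.084,0.04,0.004,0.002,0,1],
    [-0.325,0.091,0.05,0.004,0.002,0,1],
    [-0.338,0.094,0.057,0.004,0.002,0,1],
    [-0.338,0.094,0.057,0.004,0.002,0,1],
    [-0.338,0.094,0.057,0.004,0.002,0,1],
  ],
)

```text
time_s: 23.45
position: [0.6555, -0.1995, 0.1007]
ee_rot: [-0.0, 0.585, 0.811, 0.0]
contact_force: [-0.3, 0.6, 0.1]
width: 0.998
```

```bash
python3 - <<'E'
from h import *
snap('side','s9')
a=cv2.resize(cv2.imread('pics/s9.png')[120:400,190:390],None,fx=2.1,fy=2.1,interpolation=2)
cv2.imwrite('pics/c11.png',a)
go(.656,-.2003,.013,.321)
p=ctrl.state()['position']
print([((u-190)*2.1,(v-120)*2.1) for u,v in [pix('side',(p[0],p[1],z)) for z in (.06,.116)]])
E
```

```text
shift [-0.0009  0.      0.0881] turn [ 0.001  0.    -0.001] t 23.5 F [ 0.8 -0.5 -0.3] w 1.0
[(np.float64(305.70104671393557), np.float64(315.061488052805)), (np.float64(310.4950626359379), np.float64(274.2930629233727))]
```

View pics/c11.png

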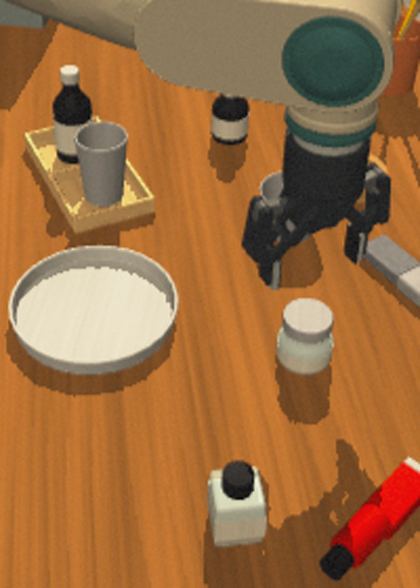

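Both items stand upright in the box tray. The jar lid at (307,315) matches the predicted (306,315), so I descend.

>>> step_arm(
  steps=[
    [0,0,0.02,0,0,0,1],
    [0,0,0.04,0,0,0,1],
    [0,0,0.06,0,0,0,1],
    [0,0,0.078,0,0,0,1],
    [0,0,0.087,0,0,0,1],
    [0,0,0.087,0,0,0,1],
    [0,0,0.087,0,0,0,1],
  ],
)

```text
time_s: 24.38
position: [0.6563, -0.1997, 0.0151]
ee_rot: [0.001, 0.585, 0.811, 0.0]
contact_force: [0.7, -0.7, 0.2]
width: 1.002
```

>>> step_arm(
  steps=[
    [0,0,0,0,0,0,0.8],
    [0,0,0,0,0,0,0.5],
    [0,0,0,0,0,0,0.2],
    [0,0,0,0,0,0,-1],
    [0,0,0,0,0,0,-1],
    [0,0,0,0,0,0,-1],
    [0,0,0,0,0,0,-1],
  ],
)

```text
time_s: 25.25
position: [0.657, -0.2, 0.0166]
ee_rot: [0.002, 0.585, 0.811, 0.001]
contact_force: [-1.2, 0.6, 5.9]
width: 0.627
```

>>> step_arm(
  steps=[
    [0,0,-0.005,0,0,0,-1],
    [0,0,-0.015,0,0,0,-1],
    [0,0,-0.03,0,0,0,-1],
    [0,0,-0.05,0,0,0,-1],
    [0,0,-0.06,0,0,0,-1],
    [0,0,-0.06,0,0,0,-1],
  ],
)

```text
time_s: 26.0
position: [0.6574, -0.2001, 0.0782]
ee_rot: [0.003, 0.585, 0.811, 0.001]
contact_force: [-0.4, 0.2, -1.4]
width: 0.623
```

```bash
python3 - <<'E'
from h import *
go(.426,-.08,.075,.321)
E
```

```text
shift [ 0.1868 -0.1818  0.0014] turn [ 0.006  0.004 -0.001] t 26.0 F [-0.4  0.2 -1.4] w 0.623
```

>>> step_arm(
  steps=[
    [0.015,-0.015,0,0,0,0,-1],
    [0.04,-0.04,0,0.003,0.002,0,-1],
    [0.07,-0.07,0,0.006,0.004,0,-1],
    [0.1,-0.1,0,0.006,0.004,0,-1],
    [0.13,-0.127,0,0.006,0.004,0,-1],
    [0.155,-0.152,0,0.006,0.004,0,-1],
    [0.173,-0.17,0,0.006,0.004,0,-1],
    [0.183,-0.179,0,0.006,0.004,0,-1],
    [0.187,-0.182,0,0.006,0.004,0,-1],
    [0.187,-0.182,0,0.006,0.004,0,-1],
  ],
)

```text
time_s: 27.25
position: [0.4261, -0.08, 0.0765]
ee_rot: [0.0, 0.585, 0.811, -0.0]
contact_force: [-0.7, 0.4, -2.0]
width: 0.622
```

```bash
python3 - <<'E'
from h import *
snap('side','s10'); im=cams.snapshot('side')
p=ctrl.state()['position'];go(.426,-.08,.025,.321)
# jar bottom in the side view, predicted; save for later if needed
print(pix('side',(p[0],p[1],p[2]-.0166)))
g=cv2.imread('pics/s10.png')[225:295,190:290]
cv2.imwrite('pics/c12.png',cv2.resize(cv2.imread('pics/s10.png')[190:320,170:330],None,fx=4,fy=4,interpolation=2))
E
```

```text
shift [ 0.0003 -0.0002  0.0515] turn [-0.     0.    -0.001] t 27.4 F [ 0.4 -0.5 -0.9] w 0.627
(np.float64(226.2837669691664), np.float64(240.8696761692754))
```

>>> step_arm(
  steps=[
    [0,0,0.015,0,0,0,-1],
    [0,0,0.03,0,0,0,-1],
    [0,0,0.042,0,0,0,-1],
    [0,0,0.049,0,0,0,-1],
    [0,0,0.051,0,0,0,-1],
    [0,0,0.051,0,0,0,-1],
  ],
)

```text
time_s: 28.1
position: [0.4265, -0.0803, 0.0257]
ee_rot: [0.0, 0.585, 0.811, -0.0]
contact_force: [-0.1, 1.3, -1.1]
width: 0.622
```

>>> step_arm(
  steps=[
    [0,0,0.001,0,0,0,-1],
    [0,0,0.002,0,0,0,-1],
    [0,0,0.003,0,0,0,-1],
    [0,0,0.003,0,0,0,-1],
  ],
)

```text
time_s: 28.6
position: [0.4264, -0.0803, 0.0226]
ee_rot: [0.0, 0.585, 0.811, -0.0]
contact_force: [0.4, -0.2, -1.7]
width: 0.627
```

>>> step_arm(
  steps=[
    [0,0,0.0005,0,0,0,-1],
    [0,0,0.001,0,0,0,-1],
    [0,0,0.0015,0,0,0,-1],
    [0,0,0.0015,0,0,0,-1],
  ],
)

```text
time_s: 29.1
position: [0.4265, -0.0803, 0.0224]
ee_rot: [0.0, 0.585, 0.811, -0.0]
contact_force: [-7.8, 1.1, 13.4]
width: 0.624
```

>>> step_arm(
  steps=[
    [0,0,-0.001,0,0,0,0.3],
    [0,0,-0.001,0,0,0,0.6],
    [0,0,-0.001,0,0,0,1],
    [0,0,-0.001,0,0,0,1],
    [0,0,-0.001,0,0,0,1],
    [0,0,-0.01,0,0,0,1],
    [0,0,-0.03,0,0,0,1],
    [0,0,-0.06,0,0,0,1],
    [0,0,-0.09,0,0,0,1],
    [0,0,-0.1,0,0,0,1],
    [0,0,-0.1,0,0,0,1],
  ],
)

```text
time_s: 30.48
position: [0.4267, -0.0803, 0.1227]
ee_rot: [0.001, 0.585, 0.811, 0.0]
contact_force: [0.3, 0.3, -0.7]
width: 0.996
```

```bash
python3 - <<'E'
from h import *
snap('side','s11')
im=cv2.imread('pics/s11.png')
# jar in the tray: compare with the empty-tray picture
d=cv2.absdiff(im,cv2.imread('pics/s9.png')).max(2)[170:300,190:290]>40
ys,xs=np.nonzero(d[40:]); print('jar diff px',xs.min()+190,xs.max()+190,ys.min()+210,ys.max()+210)
for n,(x0,y0),f in [('top',(399,185),'top0'),('side',(275,330),'s11')]:
    g=cv2.imread('pics/%s.png'%f)[y0:y0+55,x0:x0+55].astype(int)
    m=((g[:,:,2]-g[:,:,0]<45)&(g.min(2)>95)).astype(np.uint8)
    c=max(cv2.findContours(m,0,2)[0],key=cv2.contourArea); h=cv2.approxPolyDP(cv2.convexHull(c),1.6,True)[:,0]+[x0,y0]
    print(n,h.tolist())
    # world directions of hull edges, on a plane at 0.04
    for i in range(len(h)):
        a,b=onz(n,*h[i-1],.04),onz(n,*h[i],.04);e=b-a
        if np.linalg.norm(e)>.02: print('  edge',h[i-1],h[i],np.linalg.norm(e).round(3),(np.degrees(np.arctan2(e[1],e[0]))%90).round(1))
go(.552,-.39,.13,None)
E
```

```text
jar diff px 198 240 210 292
top [[430, 201], [433, 214], [431, 218], [411, 218], [410, 206], [413, 202]]
  edge [413 202] [430 201] 0.043 3.3
  edge [430 201] [433 214] 0.033 9.2
  edge [431 218] [411 218] 0.05 89.9
  edge [411 218] [410 206] 0.03 1.4
side [[311, 346], [315, 366], [292, 371], [289, 350], [295, 347]]
  edge [295 347] [311 346] 0.03 87.9
  edge [311 346] [315 366] 0.043 89.9
  edge [315 366] [292 371] 0.043 7.4
  edge [292 371] [289 350] 0.044 89.3
shift [-0.3336  0.0218 -0.0082] turn [0. 0. 0.] t 30.5 F [-0.2  0.3 -0.1] w 1.001
```

>>> step_arm(
  steps=[
    [-0.02,0.002,-0.005,0,0,0.03,1],
    [-0.06,0.004,-0.008,0,0,0.07,1],
    [-0.11,0.007,-0.008,0,0,0.11,1],
    [-0.16,0.01,-0.008,0,0,0.15,1],
    [-0.21,0.014,-0.008,0,0,0.19,1],
    [-0.26,0.017,-0.008,0,0,0.22,1],
    [-0.3,0.02,-0.008,0,0,0.22,1],
    [-0.325,0.021,-0.008,0,0,0.22,1],
    [-0.334,0.022,-0.008,0,0,0.22,1],
    [-0.334,0.022,-0.008,0,0,0.22,1],
    [-0.334,0.022,-0.008,0,0,0.22,1],
  ],
)

```text
time_s: 31.9
position: [0.5522, -0.3896, 0.1297]
ee_rot: [-0.0, 0.671, 0.742, -0.0]
contact_force: [-0.3, 0.4, 0.1]
width: 1.0
```

```bash
python3 - <<'E'
from h import *
snap('side','s12')
im=cv2.imread('pics/s12.png')
a=cv2.resize(im[270:400,240:370],None,fx=4,fy=4,interpolation=2)
b=cv2.resize(im[200:330,180:250],None,fx=4,fy=4,interpolation=2)
cv2.imwrite('pics/c13.png',np.hstack([a,b]))
go(.552,-.39,.013,.10)
p=ctrl.state()['position']
print([((u-240)*4,(v-270)*4) for u,v in [pix('side',(p[0],p[1],z)) for z in (.075,.146)]])
for k in(0,.05,.1,.15):
    j=np.array([np.cos(k),np.sin(k)])*.02;u=pix('side',(*(p[:2]-j),0));w=pix('side',(*(p[:2]+j),0));print(k,'bottom edge slope',(w[1]-u[1])/(w[0]-u[0]))
E
```

```text
shift [-0.0004 -0.0002  0.1169] turn [-0.001  0.     0.001] t 31.9 F [-0.7  0.1 -0.1] w 0.995
[(np.float64(246.68782962662726), np.float64(293.6725305236291)), (np.float64(253.43643787317228), np.float64(189.22903775595))]
0 bottom edge slope -0.09846528154384566
0.05 bottom edge slope -0.14343696459344077
0.1 bottom edge slope -0.1893336265294744
0.15 bottom edge slope -0.23642179045272246
```

View pics/c13.png

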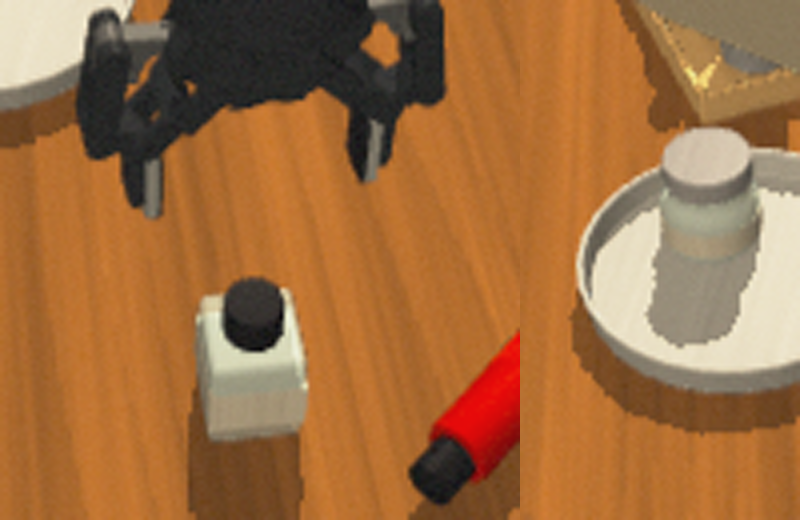

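Ink: cap (254,292) against predicted 247, and the tips' midpoint carries the same +7 offset, so they are aligned. Its bottom edge slope of −0.08 means a yaw of about 0. The jar stands upright in the round tray.

>>> step_arm(
  steps=[
    [0,0,0.02,0,0,0.1,1],
    [0,0,0.045,0,0,0.1,1],
    [0,0,0.07,0,0,0.1,1],
    [0,0,0.095,0,0,0.1,1],
    [0,0,0.11,0,0,0.1,1],
    [0,0,0.117,0,0,0.1,1],
    [0,0,0.117,0,0,0.1,1],
    [0,0,0.117,0,0,0.1,1],
  ],
)

```text
time_s: 32.95
position: [0.5527, -0.3899, 0.0142]
ee_rot: [0.001, 0.707, 0.707, -0.0]
contact_force: [0.2, 0.9, 0.9]
width: 1.002
```

>>> step_arm(
  steps=[
    [0,0,0,0,0,0,0.6],
    [0,0,0,0,0,0,0.3],
    [0,0,0,0,0,0,0],
    [0,0,0,0,0,0,-1],
    [0,0,0,0,0,0,-1],
    [0,0,0,0,0,0,-1],
    [0,0,0,0,0,0,-1],
  ],
)

```text
time_s: 33.83
position: [0.553, -0.3901, 0.0148]
ee_rot: [0.001, 0.707, 0.707, -0.0]
contact_force: [0.0, -0.2, 4.7]
width: 0.505
```

>>> step_arm(
  steps=[
    [0,0,-0.005,0,0,0,-1],
    [0,0,-0.015,0,0,0,-1],
    [0,0,-0.035,0,0,0,-1],
    [0,0,-0.055,0,0,0,-1],
    [0,0,-0.07,0,0,0,-1],
    [0,0,-0.08,0,0,0,-1],
    [0,0,-0.08,0,0,0,-1],
  ],
)

```text
time_s: 34.7
position: [0.5532, -0.3902, 0.0959]
ee_rot: [0.002, 0.707, 0.707, 0.0]
contact_force: [0.9, -0.4, -1.7]
width: 0.505
```

```bash
python3 - <<'E'
from h import *
go(.450,-.155,.094,.321)
E
```

```text
shift [ 0.2353 -0.103   0.0009] turn [ 0.002  0.003 -0.32 ] t 34.7 F [ 0.9 -0.4 -1.7] w 0.505
```

>>> step_arm(
  steps=[
    [0.015,-0.006,0,0,0,-0.03,-1],
    [0.045,-0.02,0,0,0,-0.07,-1],
    [0.08,-0.035,0,0,0,-0.12,-1],
    [0.115,-0.05,0,0,0,-0.17,-1],
    [0.15,-0.066,0,0,0,-0.22,-1],
    [0.185,-0.081,0,0,0,-0.27,-1],
    [0.215,-0.094,0,0.002,0.003,-0.31,-1],
    [0.23,-0.101,0,0.002,0.003,-0.32,-1],
    [0.235,-0.103,0,0.002,0.003,-0.32,-1],
    [0.235,-0.103,0,0.002,0.003,-0.32,-1],
  ],
)

```text
time_s: 35.95
position: [0.4502, -0.1557, 0.0949]
ee_rot: [0.0, 0.585, 0.811, -0.0]
contact_force: [0.3, -0.4, -1.7]
width: 0.508
```

>>> step_arm(
  steps=[
    [0,0,0.02,0,0,0,-1],
    [0,0,0.04,0,0,0,-1],
    [0,0,0.055,0,0,0,-1],
    [0,0,0.067,0,0,0,-1],
    [0,0,0.072,0,0,0,-1],
    [0,0,0.072,0,0,0,-1],
    [0,0,0.072,0,0,0,-1],
  ],
)

```text
time_s: 36.83
position: [0.4507, -0.156, 0.0235]
ee_rot: [0.001, 0.585, 0.811, 0.0]
contact_force: [-0.0, 0.1, -1.8]
width: 0.508
```

Floor expected at about 0.0208.

>>> step_arm(
  steps=[
    [0,0,0.001,0,0,0,-1],
    [0,0,0.002,0,0,0,-1],
    [0,0,0.003,0,0,0,-1],
    [0,0,0.003,0,0,0,-1],
  ],
)

```text
time_s: 37.33
position: [0.4508, -0.156, 0.0208]
ee_rot: [0.001, 0.585, 0.811, 0.0]
contact_force: [-1.7, 0.4, 0.6]
width: 0.502
```

>>> step_arm(
  steps=[
    [0,0,0,0,0,0,0.1],
    [0,0,0,0,0,0,0.4],
    [0,0,0,0,0,0,1],
    [0,0,0,0,0,0,1],
    [0,0,0,0,0,0,1],
    [0,0,-0.01,0,0,0,1],
    [0,0,-0.03,0,0,0,1],
    [0,0,-0.06,0,0,0,1],
    [0,0,-0.1,0,0,0,1],
    [0,0,-0.14,0,0,0,1],
    [0,0,-0.16,0,0,0,1],
    [0,0,-0.16,0,0,0,1],
  ],
)

```text
time_s: 38.83
position: [0.4513, -0.1561, 0.183]
ee_rot: [0.003, 0.585, 0.811, 0.001]
contact_force: [-0.0, 0.2, 1.0]
width: 1.003
```

>>> step_arm(
  steps=[
    [-0.03,-0.01,0,0,0,0,1],
    [-0.08,-0.03,0,0,0,0,1],
    [-0.13,-0.05,0,0,0,0,1],
    [-0.18,-0.07,0,0,0,0,1],
    [-0.22,-0.09,0,0,0,0,1],
    [-0.25,-0.1,0,0,0,0,1],
    [-0.25,-0.1,0,0,0,0,1],
  ],
)

```text
time_s: 39.7
position: [0.434, -0.4262, 0.1815]
ee_rot: [0.002, 0.586, 0.81, 0.001]
contact_force: [0.8, 0.0, -0.8]
width: 1.0
```

```bash
python3 - <<'E'
from h import *
snap('side','s14');snap('top','t14')
a=cv2.resize(cv2.imread('pics/s14.png')[100:320,180:390],None,fx=1.9,fy=1.9,interpolation=2)
b=cv2.resize(cv2.imread('pics/t14.png')[120:340,80:290+70],None,fx=1.4,fy=1.4,interpolation=2)
h=a.shape[0]; b=cv2.copyMakeBorder(b,0,h-b.shape[0],0,0,0)
cv2.imwrite('pics/c14.png',np.hstack([a,b])); print(a.shape,b.shape)
E
```

```text
(418, 399, 3) (418, 392, 3)
```

View pics/c14.png

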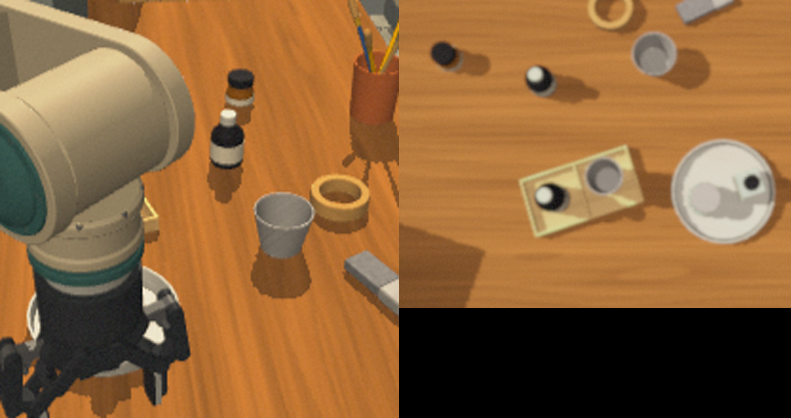

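The top view shows the tall bottle and the slim cup, one per compartment. The jar (705,197) and ink bottle (748,185) are on the round tray's floor. The wide cup and short bottle have not moved, and the arm is clear of everything.

```bash
python3 -c "
from h import *
print(ctrl.state()['time_s']); print(ticket.finish_job())"
```

```text
39.8
the job is handed in; nothing more can be done
None
```

Both kits are made up, and I handed the job in at 39.8 s of the 131 s allowed. The tall bottle and the slim cup each have a compartment of the wooden tray, and the jar and ink bottle stand on the floor of the round tray. I lifted the slim cup straight up out of the wide cup. The wide cup and the short bottle stayed where they were.

**Last checks:** the final top view shows all four items in place, and the arm was clear of everything. Close side views after release showed the bottle, cup and jar upright. For the ink bottle I have only the top view, because the arm hid both trays from the side camera in the last picture.

**Disagreement:** the fingers sat about 30 mm higher than the reported tool position and given gripper dimensions imply. The pictures and a light touch of the gripper's body on the tall bottle's cap (8 N) agreed on this, so I set all grasp heights from that. The largest force I read was about 16 N, when the jar touched the tray floor; forces were only read at the end of each move.

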